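Close the vial leak-test cell and hold it shut

ROBOT

A 6-joint arm with a two-finger parallel gripper is mounted at the origin on the work surface. World frame = base frame: x ahead of the robot, y to its left, z up, the work surface at z = 0. Lengths are in mm, angles in rad, forces in N, time in s.
With the tool pointing down it reaches from about 275 to 1000 mm from the base axis. Payload 8.4 kg.
Tool frame: the origin (TCP) lies on the centre line of the jaws, within the pads' length; the fingertips stand 17 mm ahead of it and the grasp point (between the pads) lies 2 mm behind it (r.tcp_to_tips is the z of the fingertips in the tool frame, in mm); z points along the fingers, y is the direction in which the jaws open and shut (so a half turn about z gives the same grasp; the last joint's range is limited). The gripper opens to 85 mm and grips with 20 to 120 N. Pads are 22 mm wide; open, the fingers measure 114 mm over their backs; the gripper's body (76 mm by 85 mm) begins 54 mm behind the grasp point. The pads swing forward as they close: fully open they stand 13 mm farther back than shut.
Start: joints at [-1.133, 0.353, 1.633, -0, 1.155, -0.002], TCP at [266.098, -565.526, 248.281] pointing down, gripper open.
Joint ranges: [-2.63, 2.63], [-0.92, 2.1], [0.06, 2.66], [-1.3, 4.44], [0, 2.69], [-3.02, 3.02]. Speed limits (rad/s): [2.22, 2.22, 2.79, 3.14, 3.14, 3.14].

INTERFACE

Orientations are given as [roll, pitch, yaw] about the fixed x, y, z axes, in that order (R = Rz(yaw) Ry(pitch) Rx(roll)).
In Python, from rig import r, cams, job gives the robot as it stands.
- The arm moves only by the tool drive_tool, never from a script. Its argument "deltas" is a list of rows, each a list of 4 numbers: the shift along the tool's x, y, z in cm, then the turn about the tool's z in rad. In form: [[x, y, z, roll], ...]. A call has 1 to 12 rows; each row shifts and turns the commanded pose from where the row before left it, along the tool's axes as they then stand; what a row does not reach is not made up. A row lasts 1/12 s, in which the tool goes at most 41.7 mm and 7.16 degrees, less where a joint would pass 70% of its speed; a pose out of reach is approached as far as the arm can. A call with a gripper value outside its range is refused whole. "jaw" is the closure, from 0 (fully open) to 1 (shut), set as the call begins (left out, the last holds). The fingers move at their own pace and stop on an object; "force" is the grip in N (left out, the last holds). Time passes only in rows, so rows that do not move let the fingers close. It gives the time, the measured TCP pose, the force and the opening at its end, in the units of the state.
- r.sense(): the state, without advancing time (a new reading comes with each control period).
- cams.grab_frame(name): name is "scene" or "top" or "wrist"; returns (picture, depth): 420x560x3 uint8, red, green, blue; 420x560 float32, mm along the optical axis (not along the pixel's ray), 0 where there is no reading.
- cams.camera_params(name): a dict with "fx", "fy", "cx", "cy" (pixels), "R" (3x3) and "t" (3): a world point X has camera coordinates R X + t. Camera axes: x right, y down, z forward; pixel columns grow to the right and rows downward; lengths in mm; the calibration is good to about 2 mm. A picture is of the moment at which its call begins: read the wrist's pose just before it. camera_params takes no time and is no camera call; for the wrist camera it gives the pose at the moment of the call.
- job.sign_off(): hands the job in, once; it reports no verdict.
The state is a dict: "clock": time; "qpos": joint angles; "qvel": joint speeds; "joint_efforts": joint torques, N m; "eef_pos": TCP position; "tcp_rot": TCP orientation; "contact_force": force on the tool from outside, world axes, zero at the start; "wrist_torque": the same for the moment, N m; "opening": opening from 0.0 (shut) to 1.0 (fully open).
Only numpy, scipy, OpenCV 4.12 (cv2) and the standard library are available. Lean on these libraries where they do the work, as an engineer would, in place of code of your own. Each camera call takes 0.05 s, during which the arm holds its last target. There are 200 camera calls.

TASK

Stand the one large glass vial upright in the round well of the leak-test cell without dropping it, and let go of it. Then fit the cell's cover over both dowels, either way round, and push it down against its springs until it sits flush on the cell, fully closed. Finish while still holding the cover pressed shut with the arm (it springs open if let go), and leave the other things on the bench where they are.

Things in the scene. Friction and masses are not known exactly. Their poses are not given: they have to be found in the camera images.
- vial: the large glass vial: round body 26 mm in diameter, straight-sided up to 48 mm, then a narrower neck and a 20 mm wide metal cap; 60 mm tall in all, about 45 g. Origin: centre of its underside, z up. It starts upright on the bench among three small vials (16 mm wide, 35 mm tall; at least 65 mm from centre to centre) and may swap places with them.
- cell: lower half of the leak-test cell, fixed to the bench: grey block 150 mm (x) by 70 mm (y) by 40 mm high. Origin: centre of its underside. In the middle of its top a round well, 34 mm in diameter with a 5 mm bevel at its rim, 28 mm deep (floor 12 mm above the bench); 54 mm from the middle along +x and -x stand two alike upright dowels.
- dowel0 (a point): tip of the dowel at the cell's +x end, 70 mm above the bench. Each dowel is a steel pin 10 mm in diameter, 30 mm tall, the last 10 mm tapering to a 4 mm wide tip; round its foot is an 18 mm wide sprung collar that stands 6 mm above the block's top.
- dowel1 (a point): tip of the dowel at the cell's -x end, like the other
- cell_face (a point): centre of the well's mouth, on the top face of the cell (40 mm above the bench); axes as the cell's.
- collars (a joint): how far the two sprung collars (they move together) are pressed down, m: 0 is free, standing 6 mm proud; 0.006 when the cover is flush on the cell's top. They push up with 5 N together when free and 11 N when flush, so the cover's weight alone does not close the gap.
- cover: upper half of the cell, loose on the bench, open side down, about 0.4 kg. Origin: centre of its underside, z up. In the middle a metal hood 52 mm (x) by 56 mm (y) by 48 mm high with a 38 mm square cavity 40 mm deep below, that goes over the vial; at each end along x an ear 16 mm thick, reaching 75 mm from the middle, with a dowel hole. It fits either way round.
- hole0 (a point): dowel hole through the cover's ear at its +x end, at the underside: 12.4 mm in diameter, 54 mm from the middle
- hole1 (a point): the like hole at the cover's -x end
- cover_grip (a point): point in the black grip block on top of the hood, 70 mm above the cover's underside, axes as the cover's. The block is 50 mm (x) by 24 mm (y) and reaches from 47 to 81 mm above the underside: grip it across its 24 mm (y).
- small1: a small glass vial, 16 mm wide, 35 mm tall; stays where it is (origin: centre of its underside)
- small2: a small glass vial, 16 mm wide, 35 mm tall; stays where it is (origin: centre of its underside)
- small3: a small glass vial, 16 mm wide, 35 mm tall; stays where it is (origin: centre of its underside)
- beaker: glass beaker, 68 mm wide, 85 mm tall, beyond the work area; stays where it is (origin: centre of its underside)
- jar: white jar, 56 mm wide, 75 mm tall, beyond the work area; stays where it is (origin: centre of its underside)
- marker: black marker pen, 12 mm thick, 130 mm long, lying along x between the vials and the cell parts; stays where it is (origin: centre of its underside)
- washer: rubber ring, 44 mm wide, 6 mm high, beyond the work area; stays where it is (origin: centre of its underside)
Mind the look-alikes: they are no part of the job. What is shaped like the cover but orange is not meant.

How it is judged (in metres and radians):
On the way, in this order (a step that is already met when the one before it is completed fails the run):
1. the large vial stands in the well, released, cover not yet on (horizontal distance between vial and cell_face below 0.005 m and z of vial in the frame of cell_face below -0.024 m and angle between vial's own z axis and vertical below 0.12 rad and contact force between the fingers and vial below 0.1 N and horizontal distance between cover and cell_face above 0.05 m), for 0.2 s.
2. the cover is down over both dowels (horizontal distance between cover and cell_face below 0.003 m and angle between the x axis of cover and the x axis of cell, either way round below 0.05 rad and z of cover in the frame of cell_face below 0.015 m), for 0.1 s.
At the end, for the whole second after the job is handed in: Large vial in the well (5 mm of its axis, foot 24 mm or more down, tilt under 0.12 rad, not touched by fingers); cover on both dowels (centre within 3 mm, yaw 0.05 rad, level 0.03 rad), less than 1.8 mm above the cell's top, still and held down by the arm (horizontal distance between vial and cell_face below 0.005 m and z of vial in the frame of cell_face below -0.024 m and angle between vial's own z axis and vertical below 0.12 rad and contact force between the fingers and vial below 0.1 N and horizontal distance between cover and cell_face below 0.003 m and angle between the x axis of cover and the x axis of cell, either way round below 0.05 rad and z of cover in the frame of cell_face between -0.003 and 0.0018 m and angle between the z axis of cover and the z axis of cell, either way round below 0.03 rad and linear speed of cover below 0.02 m/s and contact force between any of the fingers, the arm and cover above 2 N); the arm keeps its last pose, push and grip.
It fails at once if the large vial is dropped: it falls free faster than 0.8 m/s (linear speed of vial above 0.8 m/s and contact force between the fingers and vial below 0.01 N).
It fails at once if a small vial is moved more than 30 mm or knocked over (distance of any of small1, small2, small3 from where it was at the start of the episode above 0.03 m or angle between any of small1, small2, small3's own z axis and vertical above 0.6 rad).
It fails at once if the beaker or the jar is moved more than 30 mm or knocked over (distance of any of beaker, jar from where it was at the start of the episode above 0.03 m or angle between any of beaker, jar's own z axis and vertical above 0.6 rad).
It fails at once if the marker pen or the rubber ring is moved more than 30 mm or knocked over (distance of any of marker, washer from where it was at the start of the episode above 0.03 m or angle between washer's own z axis and vertical above 0.6 rad).
It also fails if it takes over 58 s, if anything falls off the work surface, if the arm or the gripper's body presses on something with over 40 N, if the wrist force passes 120 N, or if a joint passes its speed limit or range.

## Working session

There is one attempt and no reset: what is moved stays moved. The work goes in short steps, Python scripts to look and compute and a tool call to move; the robot and the scene stay as the last step left them, time stands still between calls to the robot, and variables do not carry over. Pictures are saved under pics/ and viewed, about 8 in all and at most 12, crops included, and the job is handed in when it is done.

Besides the shell and the picture viewer there is one more tool, called after "Request:" by a JSON object that holds its "op" and its "data", one argument or row to a line. drive_tool: Moves the arm, as the interface text tells. Its arguments: {"type":"object","properties":{"deltas":{"type":"array"},"jaw":{"type":"number"},"force":{"type":"number"}},"required":["deltas"]}

```bash
mkdir -p pics; cat > h.py <<'E'
import numpy as np, cv2
from rig import r, cams, job
def grab(n,save=None):
    p=cams.camera_params(n); im,d=cams.grab_frame(n)
    if save: cv2.imwrite('pics/'+save,im[:,:,::-1])
    return im,d,p
def world(d,p):
    v,u=np.mgrid[:d.shape[0],:d.shape[1]]
    X=np.stack([(u-p['cx'])/p['fx']*d,(v-p['cy'])/p['fy']*d,d],-1)
    W=(X-np.array(p['t']))@np.array(p['R'])
    W[d<=0]=np.nan
    return W
E
python3 - <<'E'
from h import *
im,d,p=grab('top','top.png'); np.savez('top.npz',im=im,d=d,W=world(d,p))
im2,d2,p2=grab('scene','scene.png'); np.savez('scene.npz',im=im2,d=d2,W=world(d2,p2))
s=r.sense(); print(s['eef_pos'],s['tcp_rot'],s['clock'])
print(p['fx'],p['R'],p['t'])
E
```

```text
[ 265.93315436 -565.15293422  247.62888142] [-3.14035154e+00 -1.81836962e-05  4.39794231e-01] 0.1
389.34671587994956 [[ 0.05066049 -0.99871401  0.00196037]
 [-0.97334977 -0.04981326 -0.22385009]
 [ 0.22365987  0.00943223 -0.97462162]] [-3.71400771e-01  5.27485420e+02  9.75955618e+02]
```

View pics/top.png

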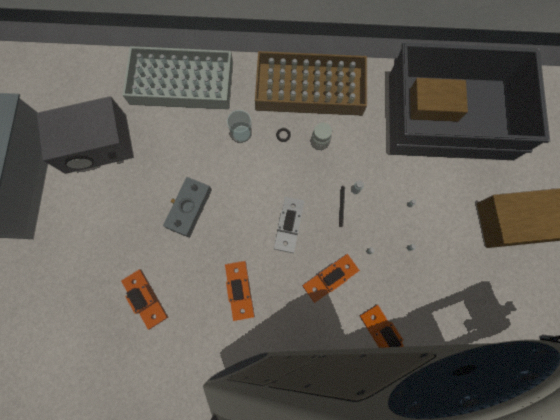

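View pics/scene.png

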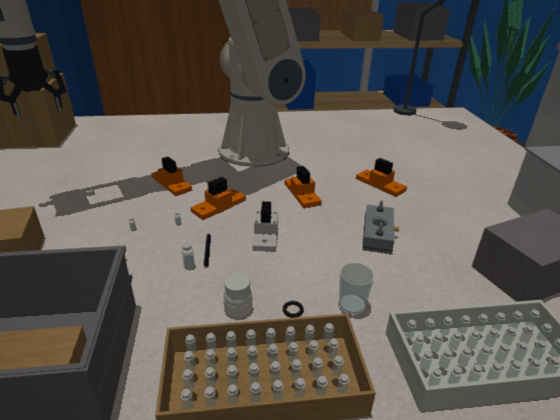

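The top view shows the cell at (187,207) and the silver cover at (288,228); the four orange covers are decoys. The marker is at (341,206). There are four vial candidates at (356,187), (410,204), (410,247) and (369,250). The one at (356,187), which is (188,255) in the scene view, looks bigger, so I'll confirm it with a crop and heights.

```bash
python3 - <<'E'
from h import *
a=np.load('top.npz');im,d,W=a['im'],a['d'],a['W']
def at(u,v,n=4):
    w=W[v-n:v+n+1,u-n:u+n+1].reshape(-1,3); i=np.nanargmax(w[:,2]); return np.round(w[i],1),np.round(np.nanmedian(w,0),1)
for n,(u,v) in dict(big=(356,187),a=(410,204),b=(410,247),c=(369,250),bench=(300,330)).items(): print(n,at(u,v,7))
# cell: top face z 33..47 ; cover ears z~16, block z~81
for n,(u0,u1,v0,v1),(z0,z1) in [('cell',(155,220,170,245),(34,44)),('dowels',(155,220,170,245),(52,80)),('grip',(265,310,195,260),(70,90)),('hood',(265,310,195,260),(40,55)),('ears',(265,310,195,260),(10,22)),('vialcap',(345,368,175,200),(52,70)),('marker',(333,350,180,230),(6,18))]:
    m=np.zeros(d.shape,bool);m[v0:v1,u0:u1]=1;m&=(W[...,2]>z0)&(W[...,2]<z1)
    P=W[m]; 
    if len(P)<3: print(n,len(P),P);continue
    rc=cv2.minAreaRect(P[:,:2].astype(np.float32)); print(n,len(P),np.round(np.median(P,0),1),np.round(rc[0],1),np.round(rc[1],1),round(rc[2],1))
    if n=='dowels':print(np.round(P,1))
A=cv2.resize(im[170:270,160:300],None,fx=4,fy=4,interpolation=2)[:400]
B=cv2.resize(im[165:265,330:425],None,fx=4,fy=4,interpolation=2)
C=np.hstack([A,B])[:, :, ::-1]
C=cv2.resize(C,(800,int(C.shape[0]*800/C.shape[1])));
cv2.imwrite('pics/crop.png',C)
E
```

```text
big (array([ 622.4, -189.7,   63.5]), array([ 616.5, -184.6,    7.9]))
a (array([ 583.7, -340.2,   37.9]), array([ 581.2, -340.6,    1.3]))
b (array([ 462.4, -342.4,   37.5]), array([ 460. , -337.6,    1.1]))
c (array([ 440.2, -224.8,   38.3]), array([ 446. , -225.4,    1.1]))
bench (array([232.9, -61.6,   4.2]), array([227. , -46.3,   0.6]))
cell 1192 [538.2 278.4  40.6] [540.7 277.9] [ 71.8 150.2] 70.7
dowels 29 [491.9 291.6  63.1] [539.2 276.8] [  8.8 115.3] 69.7
[[592.5 261.8  67.1]
 [591.8 258.4  69.7]
 [593.3 256.8  65.3]
 [590.3 262.   64.9]
 [589.7 258.7  67.6]
 [590.8 256.8  64.1]
 [592.7 255.5  58.3]
 [588.1 262.2  63.1]
 [588.6 259.8  61.7]
 [587.6 256.2  65.6]
 [590.7 255.9  55.4]
 [586.7 260.3  58.7]
 [586.2 257.1  60.6]
 [491.  295.4  70.9]
 [491.8 293.7  67.5]
 [492.9 292.3  63.1]
 [489.3 299.3  65.3]
 [488.2 294.9  71.6]
 [488.9 293.1  68.8]
 [490.3 292.2  62.3]
 [491.9 291.6  54.9]
 [487.6 300.4  60.1]
 [487.1 296.8  63.9]
 [487.  293.8  65.1]
 [487.9 292.3  61. ]
 [485.6 298.3  57.3]
 [484.8 294.3  62.3]
 [486.3 293.6  55.2]
 [486.8 291.4  53.4]]
grip 177 [506.3  -4.3  81.4] [507.8  -4.4] [23.9 50.6] 80.5
hood 242 [505.2  -4.4  48.6] [507.7  -4.2] [55.6 52.3] 81.1
ears 612 [476.2  -3.7  16.7] [508.2  -4.3] [ 55.6 150.7] 81.1
vialcap 50 [ 618.  -189.    60.1] [ 619.  -189.4] [20.5 17.6] 64.5
marker 176 [ 566.7 -149.4   11.2] [ 576.4 -148.1] [131.3  28.6] 8.7
```

View pics/crop.png

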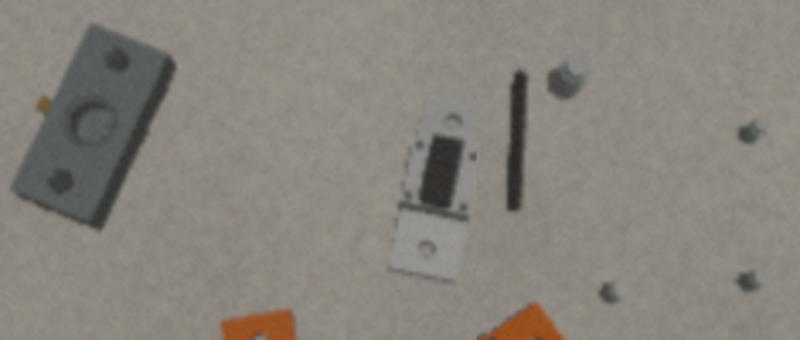

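The crop confirms it: the large vial (wide cap, about 60 mm tall) is the left-hand one next to the marker, and the other three measure about 37 mm. The cover with the black grip at (440,170) in the crop is the silver one. First I turn the wrist to the cell-aligned yaw (2.80).

Request:
{"op": "drive_tool", "data": {
  "deltas": [
    [0,0,0,-0.12],
    [0,0,0,-0.12],
    [0,0,0,-0.12],
    [0,0,0,-0.12],
    [0,0,0,-0.12],
    [0,0,0,-0.12],
    [0,0,0,-0.12],
    [0,0,0,-0.12],
    [0,0,0,-0.12],
    [0,0,0,-0.12],
    [0,0,0,-0.12],
    [0,0,0,-0.12]
  ],
  "jaw": 0
}}

```text
clock: 1.1
eef_pos: [266.0, -565.3, 247.8]
tcp_rot: [-3.141, -0.001, 1.886]
contact_force: [-0.8, 0.0, 0.0]
opening: 0.996
```

Request:
{"op": "drive_tool", "data": {
  "deltas": [
    [0,0,0,-0.12],
    [0,0,0,-0.12],
    [0,0,0,-0.12],
    [0,0,0,-0.12],
    [0,0,0,-0.12],
    [0,0,0,-0.12],
    [0,0,0,-0.12],
    [0,0,0,-0.08],
    [0,0,0,0]
  ]
}}

```text
clock: 1.85
eef_pos: [266.0, -565.3, 247.9]
tcp_rot: [3.141, -0.001, 2.803]
contact_force: [0.4, -0.7, 0.8]
opening: 1.0
```

```bash
cat > go.py <<'E'
import sys
from h import *
def go(x,y,z,yaw):
    s=r.sense();P=np.array(s['eef_pos']);R=s['tcp_rot'];ps=R[2];D=np.array([x,y,z])-P
    print('pos',P.round(1),'rot',np.round(R,3),'t',s['clock'],'F',np.round(s['contact_force'],1),'open',round(float(s['opening']),3))
    print('tool cm',np.round([(D[0]*np.cos(ps)+D[1]*np.sin(ps))/10,(D[0]*np.sin(ps)-D[1]*np.cos(ps))/10,-D[2]/10],2),'turn',round((ps-yaw+np.pi)%(2*np.pi)-np.pi,3))
if __name__=='__main__': go(*map(float,sys.argv[1:]))
E
python3 go.py 619 -189.5 200 2.80
```

```text
pos [ 266.  -565.3  247.9] rot [ 3.141e+00 -1.000e-03  2.803e+00] t 1.85 F [ 0.4 -0.7  0.8] open 1.0
tool cm [-20.83  47.16   4.79] turn 0.003
```

Request:
{"op": "drive_tool", "data": {
  "deltas": [
    [-1.0,2.3,0,0],
    [-1.0,2.3,0,0],
    [-1.0,2.3,0,0],
    [-1.0,2.3,0,0],
    [-1.0,2.3,0,0],
    [-1.0,2.3,0,0],
    [-1.0,2.3,0,0],
    [-1.0,2.3,0,0],
    [-1.0,2.3,0,0],
    [-1.0,2.3,0,0],
    [-1.0,2.3,0,0],
    [-1.0,2.3,0,0]
  ]
}}

```text
clock: 2.85
eef_pos: [472.3, -344.6, 248.1]
tcp_rot: [3.141, -0.0, 2.796]
contact_force: [-0.1, 0.3, -0.0]
opening: 0.997
```

Request:
{"op": "drive_tool", "data": {
  "deltas": [
    [-1.0,2.3,0.5,0],
    [-1.0,2.3,0.5,0],
    [-1.0,2.3,0.5,0],
    [-1.0,2.3,0.5,0],
    [-1.0,2.3,0.5,0],
    [-1.0,2.3,0.5,0],
    [-1.0,2.3,0.5,0],
    [-1.0,2.3,0.5,0],
    [-0.5,1.2,0.5,0],
    [0,0,0.3,0],
    [0,0,0,0],
    [0,0,0,0]
  ]
}}

```text
clock: 3.85
eef_pos: [616.6, -190.2, 199.9]
tcp_rot: [-3.141, -0.001, 2.799]
contact_force: [-0.7, -0.5, 0.8]
opening: 1.002
```

```bash
cat > look.py <<'E'
from h import *
import sys
im,d,p=grab('wrist',sys.argv[1]+'.png');W=world(d,p);np.savez(sys.argv[1]+'.npz',im=im,d=d,W=W)
E
python3 look.py w1; python3 go.py 619 -189.5 200 2.80; python3 - <<'E'
from h import *
W=np.load('w1.npz')['W']
m=(W[...,2]>54)&(W[...,2]<75)&(np.hypot(W[...,0]-619,W[...,1]+189.5)<30)
P=W[m];print(len(P),np.median(P,0),P.min(0),P.max(0))
m=(W[...,2]>20)&(W[...,2]<54)&(np.hypot(W[...,0]-619,W[...,1]+189.5)<30)
P=W[m];print(len(P),np.median(P,0),P.min(0),P.max(0))
E
```

```text
pos [ 616.7 -190.4  200.3] rot [-3.141 -0.     2.798] t 3.9 F [-0.2 -0.1  0.3] open 1.0
tool cm [-0.19  0.17  0.03] turn -0.002
526 [ 617.5026369  -191.4449926    59.93232496] [ 608.36388899 -201.36501574   54.20723977] [ 627.81365539 -181.90261594   62.30137425]
455 [ 609.27273527 -187.4866182    48.06575273] [ 605.22778921 -204.23210368   20.11741147] [ 629.70981001 -178.883459     53.91878496]
```

View pics/w1.png

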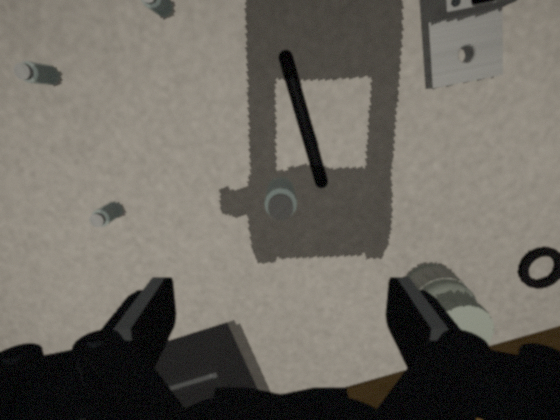

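The wrist view shows the vial cap at (281,204), centred between the fingers, with the marker clear of the fingertip height. I descend so the fingertips are about 30 mm above the vial's foot.

Request:
{"op": "drive_tool", "data": {
  "deltas": [
    [-0.2,0,1.9,0],
    [0,0,1.9,0],
    [0,0,1.9,0],
    [0,0,1.9,0],
    [0,0,1.9,0],
    [0,0,1.9,0],
    [0,0,1.9,0],
    [0,0,1.0,0],
    [0,0,1.0,0],
    [0,0,0,0],
    [0,0,0,0]
  ]
}}

```text
clock: 4.82
eef_pos: [619.3, -190.6, 47.5]
tcp_rot: [-3.142, 0.0, 2.799]
contact_force: [0.7, -0.7, 1.2]
opening: 1.002
```

Request:
{"op": "drive_tool", "data": {
  "deltas": [
    [0,0,0,0],
    [0,0,0,0],
    [0,0,0,0],
    [0,0,0,0],
    [0,0,0,0],
    [0,0,0,0],
    [0,0,0,0],
    [0,0,0,0],
    [0,0,0,0],
    [0,0,0,0],
    [0,0,0,0],
    [0,0,0,0]
  ],
  "jaw": 1,
  "force": 30
}}

```text
clock: 5.82
eef_pos: [619.7, -190.3, 47.8]
tcp_rot: [3.141, 0.001, 2.8]
contact_force: [-0.5, 0.2, 5.2]
opening: 0.292
```

Request:
{"op": "drive_tool", "data": {
  "deltas": [
    [0,0,-0.5,0],
    [0,0,-1,0],
    [0,0,-2,0],
    [0,0,-2,0],
    [0,0,-2,0],
    [0,0,-2,0],
    [0,0,-2,0],
    [0,0,-2,0],
    [0,0,-1.5,0],
    [0,0,-0.5,0],
    [0,0,0,0]
  ]
}}

```text
clock: 6.73
eef_pos: [620.0, -190.4, 204.2]
tcp_rot: [3.141, 0.003, 2.8]
contact_force: [0.9, -0.6, -0.6]
opening: 0.285
```

```bash
python3 go.py 540.3 277.7 200 2.804; python3 look.py w2; python3 - <<'E'
from h import *
s=r.sense();P=np.array(s['eef_pos'])
W=np.load('w2.npz')['W']
m=(np.hypot(W[...,0]-P[0],W[...,1]-P[1])<22)
Q=W[m];print(P.round(1));print(np.histogram(Q[:,2],bins=np.arange(100,260,10)))
E
ls pics
```

```text
pos [ 620.  -190.4  204.2] rot [3.141e+00 3.000e-03 2.800e+00] t 6.7333 F [ 0.9 -0.6 -0.6] open 0.285
tool cm [23.2  41.43  0.42] turn -0.004
[ 619.4 -190.2  202.7]
(array([   0,    0,    0,    0,    0,  103,  329,  399,  456,  952, 2094,
       3379, 1447,  947,  624]), array([100, 110, 120, 130, 140, 150, 160, 170, 180, 190, 200, 210, 220,
       230, 240, 250]))
crop.png
scene.png
top.png
w1.png
w2.png
```

View pics/w2.png

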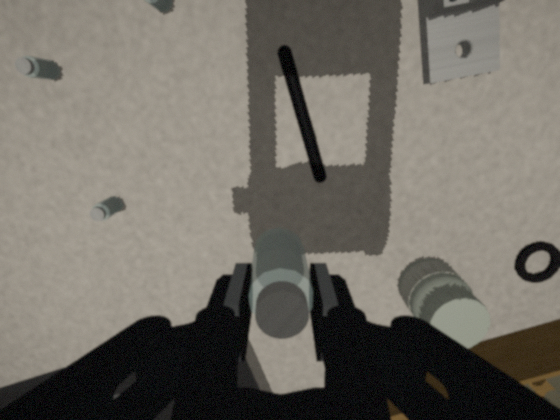

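The vial is held between the pads: cap at (283,310), body down to (281,235). I'll check tilt and slip from the depth, then carry it to the cell.

```bash
cat > axis.py <<'E'
from h import *
import sys
s=r.sense();P=np.array(s['eef_pos']);ps=s['tcp_rot'][2]
W=np.load(sys.argv[1]+'.npz')['W'][180:340,245:318]
D=(W-P); X=D[...,0]*np.cos(ps)+D[...,1]*np.sin(ps);Y=D[...,0]*np.sin(ps)-D[...,1]*np.cos(ps);Z=D[...,2]
for z in range(-50,25,5):
    m=(Z>=z)&(Z<z+5)&(np.abs(Y)<12)&(abs(X)<25)
    if m.sum()>8:
        c=m&(abs(Y)<4)
        print(z,m.sum(),'X range',np.percentile(X[m],[2,50,98]).round(1),'mid X',np.round(np.median(X[c]),1) if c.any() else None,'Y',np.percentile(Y[m],[2,50,98]).round(1))
E
python3 axis.py w2
```

```text
-50 27 X range [ 3.2 11.6 12.6] mid X 12.3 Y [-10.7  -0.3  10.7]
-45 147 X range [ 4.3 11.5 12.9] mid X 12.3 Y [-11.5  -0.8  10.3]
-40 155 X range [ 4.1 11.4 13. ] mid X 12.4 Y [-11.6  -1.3  10.5]
-35 168 X range [ 5.  11.5 12.9] mid X 12.4 Y [-11.3  -1.   10.4]
-30 186 X range [ 4.3 11.6 13. ] mid X 12.4 Y [-11.6  -0.8  10.8]
-25 206 X range [ 4.5 11.5 12.9] mid X 12.4 Y [-11.5  -0.4  10.8]
-20 216 X range [ 3.8 11.6 13. ] mid X 12.5 Y [-11.6  -0.8  11.1]
-15 261 X range [ 4.1 11.4 12.9] mid X 12.4 Y [-11.5  -0.8  11.8]
-10 296 X range [ 1.8 11.3 13. ] mid X 12.4 Y [-11.4   0.4  11.8]
-5 325 X range [-9.7 11.3 13. ] mid X 12.5 Y [-11.3   0.4  11.8]
0 1083 X range [-5.7  8.5 12.7] mid X 11.2 Y [-11.7   0.4  11.8]
5 382 X range [-10.1   8.2  10.3] mid X 9.5 Y [-9.6  0.7 11.8]
10 2308 X range [-8.8  1.1  9.7] mid X 1.4 Y [-8.9 -0.  11.8]
15 123 X range [-8.1  1.7  9.5] mid X -2.0 Y [-8.9 11.7 11.9]
20 26 X range [-4.7 -0.1  6.8] mid X None Y [11.7 11.8 11.9]
```

Request:
{"op": "drive_tool", "data": {
  "deltas": [
    [0.5,1.0,0,0],
    [1.3,2.3,0,0],
    [1.3,2.3,0,0],
    [1.3,2.3,0,0],
    [1.3,2.3,0,0],
    [1.3,2.3,0,0],
    [1.3,2.3,0,0],
    [1.3,2.3,0,0],
    [1.3,2.3,0,0],
    [1.3,2.3,0,0],
    [1.3,2.3,0,0],
    [1.3,2.3,0,0]
  ]
}}

```text
clock: 7.78
eef_pos: [566.4, 108.9, 200.8]
tcp_rot: [-3.14, -0.002, 2.8]
contact_force: [-0.5, -0.0, -1.4]
opening: 0.29
```

Request:
{"op": "drive_tool", "data": {
  "deltas": [
    [1.3,2.3,0,0],
    [1.3,2.3,0,0],
    [1.3,2.3,0,0],
    [1.3,2.3,0,0],
    [1.3,2.3,0,0],
    [1.2,2.2,0,0],
    [0.6,1.1,0,0],
    [0,0,0,0],
    [0,0,0,0],
    [0,0,0,0]
  ]
}}

```text
clock: 8.62
eef_pos: [539.0, 273.6, 201.6]
tcp_rot: [-3.14, -0.001, 2.8]
contact_force: [0.6, -0.2, -0.8]
opening: 0.289
```

```bash
python3 go.py 540.3 277.7 200 2.804; python3 look.py w3; python3 axis.py w3; python3 - <<'E'
from h import *
a=np.load('w3.npz');W=a['W']
for n,z0,z1 in [('top',37,44),('dow',56,75)]:
    m=(W[...,2]>z0)&(W[...,2]<z1)&(np.hypot(W[...,0]-540,W[...,1]-278)<95)
    P=W[m];rc=cv2.minAreaRect(P[:,:2].astype(np.float32));print(n,len(P),np.round(rc[0],1),np.round(rc[1],1),rc[2],np.median(P[:,2]))
    if n=='dow':
        for k in (P[:,0]>540,P[:,0]<540):
            if k.any(): print(P[k].mean(0).round(1),k.sum(),P[k].max(0).round(1),P[k].min(0).round(1))
E
```

```text
pos [539.  273.6 201.6] rot [-3.14e+00 -1.00e-03  2.80e+00] t 8.6167 F [ 0.6 -0.2 -0.8] open 0.289
tool cm [0.01 0.43 0.16] turn -0.004
-50 78 X range [ 4.5 12.6 14. ] mid X 13.6 Y [-11.2  -0.6  10.7]
-45 146 X range [ 5.  12.6 13.9] mid X 13.4 Y [-11.4  -0.8  10.6]
-40 152 X range [ 6.6 12.7 14.1] mid X 13.5 Y [-11.5  -1.5  10. ]
-35 177 X range [ 5.5 12.6 14.1] mid X 13.6 Y [-11.6  -0.8  10.6]
-30 188 X range [ 5.4 12.6 14.2] mid X 13.5 Y [-11.5  -1.   10.9]
-25 217 X range [ 5.3 12.6 14.1] mid X 13.5 Y [-11.4  -1.2  11. ]
-20 230 X range [ 5.1 12.6 14.1] mid X 13.5 Y [-11.6  -0.7  11.1]
-15 267 X range [ 5.  12.3 13.9] mid X 13.5 Y [-11.5   0.1  11.9]
-10 312 X range [-5.9 12.3 14.1] mid X 13.6 Y [-11.3   0.1  11.9]
-5 374 X range [-9.  12.1 14. ] mid X 13.4 Y [-11.2   1.4  11.9]
0 1054 X range [-4.9  9.1 13.3] mid X 11.6 Y [-11.8  -0.3  11.9]
5 396 X range [-9.4  9.  11.1] mid X 10.5 Y [-9.2  1.7 12. ]
10 2247 X range [-7.7  1.8 10.5] mid X 2.0 Y [-8.8  0.1 11.9]
15 66 X range [-5.7  1.9  9.4] mid X None Y [11.7 11.9 12. ]
top 10251 [535.2 277.9] [ 70.2 140.3] 70.57266235351562 39.964425013711775
dow 146 [488.7 294.2] [9.1 9.1] 26.614051818847656 64.92910126120263
[488.3 294.3  65.3] 146 [493.3 299.   71.5] [483.9 289.4  57.3]
```

View pics/w3.png

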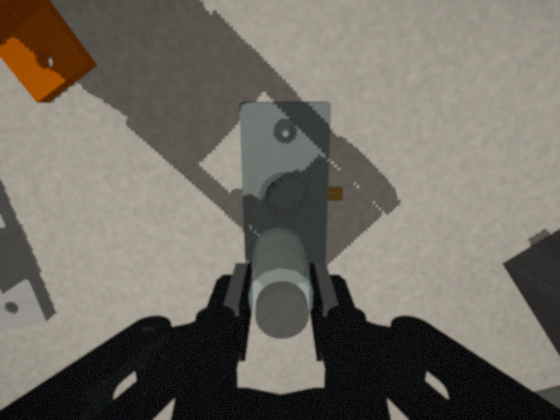

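Vial upright in the grip. The well is visible at (284,194) and the far dowel at (285,131). I'll measure the well's centre.

```bash
python3 - <<'E'
from h import *
s=r.sense();Pt=np.array(s['eef_pos'])
W=np.load('w3.npz')['W']
c=np.array([540,277])
rr=np.hypot(W[...,0]-c[0],W[...,1]-c[1])
m=(W[...,2]<36)&(W[...,2]>8)&(rr<30)
rim=(W[...,2]<38.5)&(rr<30)
for n,k in (('deep',(W[...,2]<18)&(rr<30)),('in',m),('rim',rim)):
    P=W[k]; (x,y),ra=cv2.minEnclosingCircle(P[:,:2].astype(np.float32)); print(n,len(P),P.mean(0).round(1),(round(x,1),round(y,1)),round(ra,1))
# side faces in tool coords: lateral mid of the top face
k=(abs(W[...,2]-40)<2)&(np.hypot(W[...,0]-540,W[...,1]-278)<95)
P=W[k];a=-.337
l=(P[:,0]-540)*-np.sin(a)+(P[:,1]-277)*np.cos(a); lo=(P[:,0]-540)*np.cos(a)+(P[:,1]-277)*np.sin(a)
print('lateral',np.percentile(l,[.3,99.7]).round(1),'long',np.percentile(lo,[.1,99.9]).round(1))
E
```

```text
deep 1003 [542.3 275.5  12.3] (540.8, 275.9) 16.8
in 1412 [543.8 275.2  17.5] (539.9, 276.0) 19.0
rim 1872 [543.  275.4  22.4] (539.3, 277.7) 29.2
lateral [-35.6  34.1] long [-75.   59.3]
```

Request:
{"op": "drive_tool", "data": {
  "deltas": [
    [-0.1,0.3,0,0],
    [0,0,1.8,0],
    [0,0,1.8,0],
    [0,0,1.8,0],
    [0,0,1.8,0],
    [0,0,1.8,0],
    [0,0,1.0,0],
    [0,0,0,0],
    [0,0,0,0]
  ]
}}

```text
clock: 9.42
eef_pos: [541.5, 276.5, 102.2]
tcp_rot: [-3.141, -0.001, 2.799]
contact_force: [-0.4, -0.5, 0.5]
opening: 0.292
```

Request:
{"op": "drive_tool", "data": {
  "deltas": [
    [0,0,0.6,0],
    [0,0,0.6,0],
    [0,0,0.6,0],
    [0,0,0.6,0],
    [0,0,0.6,0],
    [0,0,0.6,0],
    [0,0,0.4,0],
    [0,0,0,0],
    [0,0,0,0],
    [0,0,0,0]
  ]
}}

```text
clock: 10.25
eef_pos: [541.5, 277.0, 62.4]
tcp_rot: [3.141, 0.0, 2.8]
contact_force: [-0.0, -0.0, -0.2]
opening: 0.287
```

Request:
{"op": "drive_tool", "data": {
  "deltas": [
    [0,0,0.1,0],
    [0,0,0.1,0],
    [0,0,0,0],
    [0,0,0,0],
    [0,0,0,0]
  ]
}}

```text
clock: 10.67
eef_pos: [541.5, 276.9, 60.4]
tcp_rot: [3.141, 0.0, 2.8]
contact_force: [0.3, -1.2, 0.6]
opening: 0.289
```

Request:
{"op": "drive_tool", "data": {
  "deltas": [
    [0,0,0,0],
    [0,0,0,0],
    [0,0,0,0],
    [0,0,0,0],
    [0,0,0,0],
    [0,0,0,0],
    [0,0,0,0],
    [0,0,0,0],
    [0,0,0,0],
    [0,0,0,0]
  ],
  "jaw": 0
}}

```text
clock: 11.5
eef_pos: [541.4, 276.9, 60.3]
tcp_rot: [3.142, -0.0, 2.8]
contact_force: [0.4, -0.2, 0.8]
opening: 1.001
```

Request:
{"op": "drive_tool", "data": {
  "deltas": [
    [0,0,-1,0],
    [0,0,-2,0],
    [0,0,-2,0],
    [0,0,-2,0],
    [0,0,-2,0],
    [0,0,-2,0],
    [0,0,-2,0],
    [0,0,-1,0],
    [0,0,0,0],
    [0,0,0,0]
  ]
}}

```text
clock: 12.33
eef_pos: [541.5, 277.0, 200.6]
tcp_rot: [3.141, 0.001, 2.8]
contact_force: [-0.1, -0.0, -1.2]
opening: 0.999
```

```bash
python3 go.py 508 -4.3 200 2.985; python3 look.py w4; python3 - <<'E'
from h import *
W=np.load('w4.npz')['W'];a=-.337
k=(W[...,2]>64)&(W[...,2]<80)&(np.hypot(W[...,0]-540,W[...,1]-276)<25)
P=W[k];print('cap',len(P),P.mean(0).round(1),P.min(0).round(1),P.max(0).round(1))
for sg in (1,-1):
    c=np.array([540,276.3])+sg*54*np.array([np.cos(a),np.sin(a)])
    k=(W[...,2]>56)&(W[...,2]<75)&(np.hypot(W[...,0]-c[0],W[...,1]-c[1])<14);P=W[k]
    if len(P):
        (x,y),ra=cv2.minEnclosingCircle(P[:,:2].astype(np.float32));k=P[:,2]>67;print('dowel',len(P),(round(x,1),round(y,1)),round(ra,1),P[k].mean(0).round(1),k.sum())
E
```

```text
pos [541.5 277.  200.6] rot [3.141e+00 1.000e-03 2.800e+00] t 12.3333 F [-0.1 -0.  -1.2] open 0.999
tool cm [ -6.27 -27.62   0.06] turn -0.185
cap 589 [539.2 275.8  71.6] [530.1 265.8  64.2] [549.9 285.2  73.9]
dowel 140 (590.0, 258.7) 4.9 [589.9 258.7  69. ] 40
dowel 149 (488.7, 294.3) 4.9 [488.6 294.3  69.1] 56
```

View pics/w4.png

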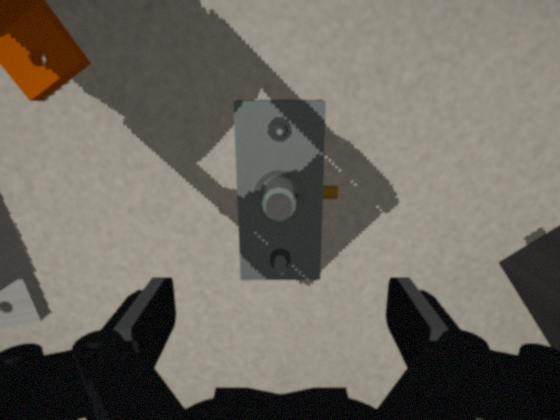

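The vial stands in the well (cap at z≈72, as it should be). The dowel midpoint is (539.4, 276.5) with axis angle -0.338. Next I go to above the cover.

Request:
{"op": "drive_tool", "data": {
  "deltas": [
    [-0.2,-1.0,0,0],
    [-0.5,-2.3,0,0],
    [-0.5,-2.3,0,0],
    [-0.5,-2.3,0,0],
    [-0.5,-2.3,0,0],
    [-0.5,-2.3,0,0],
    [-0.5,-2.3,0,0],
    [-0.5,-2.3,0,0],
    [-0.5,-2.3,0,0],
    [-0.5,-2.3,0,0],
    [-0.5,-2.3,0,0],
    [-0.5,-2.3,0,0]
  ]
}}

```text
clock: 13.38
eef_pos: [505.5, 8.4, 199.0]
tcp_rot: [-3.141, -0.002, 2.8]
contact_force: [0.7, -0.0, 0.2]
opening: 0.999
```

Request:
{"op": "drive_tool", "data": {
  "deltas": [
    [-0.5,-1.3,0,0],
    [0,0,0,-0.1],
    [0,0,0,-0.085],
    [0,0,0,0],
    [0,0,0,0]
  ]
}}

```text
clock: 13.8
eef_pos: [506.4, -4.3, 199.4]
tcp_rot: [-3.141, -0.002, 2.982]
contact_force: [-0.4, 0.0, -0.3]
opening: 1.0
```

```bash
python3 look.py w5; cat > cov.py <<'E'
from h import *
import sys
W=np.load(sys.argv[1]+'.npz')['W']; c=np.array([508,-4.3])
R=np.hypot(W[...,0]-c[0],W[...,1]-c[1])<85
for n,z0,z1 in (('grip',76,86),('hood',44,54),('ears',11,21)):
    P=W[R&(W[...,2]>z0)&(W[...,2]<z1)]
    rc=cv2.minAreaRect(P[:,:2].astype(np.float32));print(n,len(P),np.round(rc[0],1),np.round(rc[1],1),round(rc[2],1),np.median(P[:,2]).round(1))
E
python3 cov.py w5;python3 go.py 508 -4.3 70 2.985
```

```text
grip 2289 [506.5  -6.4] [23.9 50.6] 80.4 80.9
hood 2510 [506.6  -6.3] [56.1 52.6] 80.9 48.1
ears 5637 [506.7  -6.3] [ 56.2 149.7] 81.0 16.0
pos [506.6  -4.1 199.5] rot [-3.141e+00 -1.000e-03  2.982e+00] t 13.85 F [-0.5 -0.2 -0.8] open 0.997
tool cm [-0.14  0.   12.95] turn -0.003
```

Request:
{"op": "drive_tool", "data": {
  "deltas": [
    [-0.1,-0.1,0,0],
    [0,0,1.9,0],
    [0,0,1.9,0],
    [0,0,1.9,0],
    [0,0,1.9,0],
    [0,0,1.9,0],
    [0,0,1.5,0],
    [0,0,1.0,0],
    [0,0,0.9,0],
    [0,0,0,0],
    [0,0,0,0]
  ]
}}

```text
clock: 14.77
eef_pos: [508.2, -5.0, 71.3]
tcp_rot: [-3.142, -0.0, 2.984]
contact_force: [0.4, -0.9, 0.3]
opening: 1.001
```

Request:
{"op": "drive_tool", "data": {
  "deltas": [
    [0,0,0,0],
    [0,0,0,0],
    [0,0,0,0],
    [0,0,0,0],
    [0,0,0,0],
    [0,0,0,0],
    [0,0,0,0],
    [0,0,0,0],
    [0,0,0,0],
    [0,0,0,0],
    [0,0,0,0],
    [0,0,0,0]
  ],
  "jaw": 1,
  "force": 80
}}

```text
clock: 15.77
eef_pos: [508.4, -5.2, 71.8]
tcp_rot: [-3.142, 0.001, 2.985]
contact_force: [-0.3, -1.4, 6.1]
opening: 0.265
```

Request:
{"op": "drive_tool", "data": {
  "deltas": [
    [0,0,-0.5,0],
    [0,0,-1.5,0],
    [0,0,-2,0],
    [0,0,-2,0],
    [0,0,-2,0],
    [0,0,-2,0],
    [0,0,-2,0],
    [0,0,-2,0],
    [0,0,-1,0],
    [0,0,0,0],
    [0,0,0,0]
  ]
}}

```text
clock: 16.68
eef_pos: [507.9, -5.0, 221.0]
tcp_rot: [3.142, 0.0, 2.985]
contact_force: [-0.9, 1.2, -4.2]
opening: 0.267
```

```bash
python3 look.py w6; cat > held.py <<'E'
from h import *
import sys
s=r.sense();P0=np.array(s['eef_pos']);ps=s['tcp_rot'][2]
W=np.load(sys.argv[1]+'.npz')['W'];D=W-P0
X=D[...,0]*np.cos(ps)+D[...,1]*np.sin(ps);Y=D[...,0]*np.sin(ps)-D[...,1]*np.cos(ps);Z=D[...,2]
for n,z in (('hood',-22),('ears',-54)):
    k=(abs(Z-z)<5)&(abs(X)<85)&(abs(Y)<36);P=np.stack([X[k],Y[k]],-1).astype(np.float32)
    rc=cv2.minAreaRect(P);print(n,len(P),'tool xy',np.round(rc[0],1),np.round(rc[1],1),round(rc[2],2),'z',np.median(Z[k]).round(1),'xmax',P[:,0].max().round(1),P[:,0].min().round(1),'y',np.percentile(P[:,1],[.2,99.8]).round(1))
    A=np.c_[X[k],Y[k],np.ones(k.sum())];g=abs(Z[k]-np.median(Z[k]))<2.5;print(' tilt',np.linalg.lstsq(A[g],Z[k][g],rcond=None)[0].round(3))
E
python3 held.py w6; python3 go.py 539.4 276.5 200 2.804
```

```text
hood 4159 tool xy [12.3 -1. ] [56.4 30.6] 89.68 z -22.9 xmax 27.7 -3.2 y [-28.9  27. ]
 tilt [ 5.0000e-03 -5.0000e-03 -2.2944e+01]
ears 11020 tool xy [ 1.  -1.4] [149.8  56.2] 0.36 z -54.9 xmax 75.7 -74.0 y [-29.   26.8]
 tilt [-0.0000e+00 -5.0000e-03 -5.4903e+01]
pos [507.5  -5.  220.3] rot [-3.141e+00 -1.000e-03  2.985e+00] t 16.7333 F [-1.1  0.3 -3.8] open 0.267
tool cm [ 1.24 28.31  2.03] turn 0.181
```

View pics/w6.png

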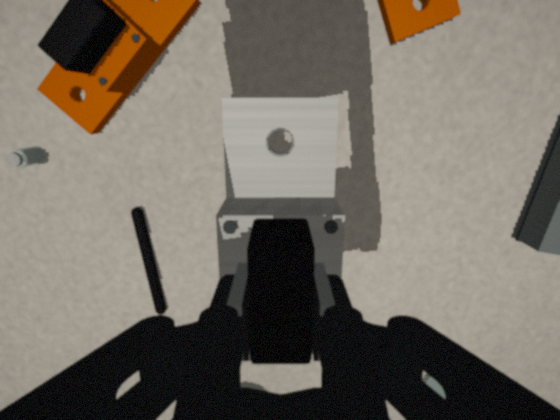

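The cover is held level. The ears measure at tool xy (1.0, -1.2), with the hole visible at (280,141). The dowels measured with the same camera bias, so the TCP target over the cell is (540.7, 277.3) with yaw 2.81.

Request:
{"op": "drive_tool", "data": {
  "deltas": [
    [0,0,0,0.09],
    [0,0,0,0.085],
    [0,0,0,0],
    [0,0,0,0]
  ]
}}

```text
clock: 17.07
eef_pos: [507.4, -5.0, 220.0]
tcp_rot: [-3.141, -0.002, 2.812]
contact_force: [-0.2, 0.6, -4.5]
opening: 0.261
```

```bash
python3 go.py 540.7 277.3 150 2.81
```

```text
pos [507.4  -5.  220. ] rot [-3.141e+00 -2.000e-03  2.812e+00] t 17.0667 F [-0.2  0.6 -4.5] open 0.261
tool cm [ 5.98 27.79  7.  ] turn 0.002
```

Request:
{"op": "drive_tool", "data": {
  "deltas": [
    [0.3,1.3,0,0],
    [0.5,2.3,0,0],
    [0.5,2.3,0,0],
    [0.5,2.3,0,0],
    [0.5,2.3,0,0],
    [0.5,2.3,0,0],
    [0.5,2.3,0,0],
    [0.5,2.3,0,0],
    [0.5,2.3,0,0],
    [0.5,2.3,0,0],
    [0.5,2.3,0,0],
    [0.5,2.3,0,0]
  ]
}}

```text
clock: 18.07
eef_pos: [539.6, 266.4, 220.3]
tcp_rot: [-3.141, -0.001, 2.813]
contact_force: [0.1, -0.6, -3.1]
opening: 0.27
```

Request:
{"op": "drive_tool", "data": {
  "deltas": [
    [0.2,1.2,0,0],
    [0,0,0,0],
    [0,0,0,0]
  ]
}}

```text
clock: 18.32
eef_pos: [541.6, 277.2, 220.5]
tcp_rot: [-3.14, -0.001, 2.813]
contact_force: [-0.4, 0.1, -4.7]
opening: 0.267
```

```bash
python3 go.py 540.7 277.3 150 2.81
```

```text
pos [541.6 277.2 220.5] rot [-3.140e+00 -1.000e-03  2.813e+00] t 18.3167 F [-0.4  0.1 -4.7] open 0.267
tool cm [ 0.08 -0.02  7.05] turn 0.003
```

Request:
{"op": "drive_tool", "data": {
  "deltas": [
    [0.1,0,0.8,0],
    [0,0,1.5,0],
    [0,0,1.5,0],
    [0,0,1.5,0],
    [0,0,1.0,0],
    [0,0,0.5,0],
    [0,0,0.4,0],
    [0,0,0,0],
    [0,0,0,0],
    [0,0,0,0]
  ]
}}

```text
clock: 19.15
eef_pos: [541.5, 277.8, 150.0]
tcp_rot: [3.141, 0.001, 2.81]
contact_force: [-0.2, 0.1, -3.9]
opening: 0.264
```

```bash
python3 look.py w7; python3 go.py 540.7 277.3 147 2.81; python3 held.py w7; python3 - <<'E'
import cv2
im=cv2.imread('pics/w7.png');cv2.imwrite('pics/w7c.png',cv2.resize(im[80:260,200:360],None,fx=3.3,fy=3.3,interpolation=cv2.INTER_CUBIC))
E
```

```text
pos [541.5 277.9 150.1] rot [3.141e+00 1.000e-03 2.810e+00] t 19.2 F [-0.7 -0.6 -2.7] open 0.265
tool cm [ 0.06 -0.08  0.31] turn -0.0
hood 4128 tool xy [12.6 -0.9] [30.5 56.3] 0.11 z -23.7 xmax 27.9 -2.6 y [-28.8  27.1]
 tilt [ 5.0000e-03 -6.0000e-03 -2.3726e+01]
ears 11063 tool xy [ 1.2 -1. ] [149.7  56.3] 0.12 z -55.7 xmax 76.0 -73.7 y [-28.9  26.9]
 tilt [-2.0000e-03 -5.0000e-03 -5.5618e+01]
```

View pics/w7c.png

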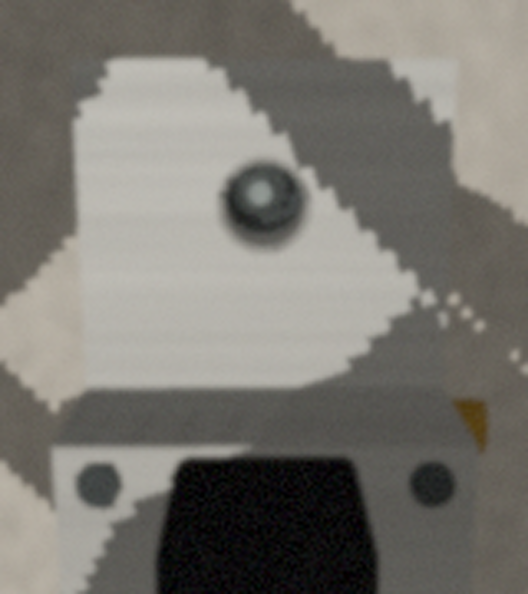

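The crop shows the dowel tip inside the far hole, close to centred (tip at (258,192), hole rim centre at (264,203), each at a different depth). I'll quantify the offset from the depth data.

```bash
python3 - <<'E'
from h import *
s=r.sense();P0=np.array(s['eef_pos']);ps=s['tcp_rot'][2]
W=np.load('w7.npz')['W'];D=W-P0
X=D[...,0]*np.cos(ps)+D[...,1]*np.sin(ps);Y=D[...,0]*np.sin(ps)-D[...,1]*np.cos(ps);Z=D[...,2]+P0[2]
for lo,hi in ((66,75),(60,66),(68,75)):
    k=(Z>lo)&(Z<hi)&(np.hypot(X-55,Y+1)<10);print(lo,k.sum(),X[k].mean().round(2),Y[k].mean().round(2),Z[k].mean().round(1))
# hole ring: ear-top pixels hole -> flood
k=((Z<90)&(np.hypot(X-55,Y+1)<14)).astype(np.uint8);n,l,st,c=cv2.connectedComponentsWithStats(k)
i=1+st[1:,4].argmax();u,v=c[i];p=cams.camera_params('wrist')
z=np.median(W[...,2][(abs(D[...,2]+55.5)<3)&(abs(X-55)<20)]);print('hole px',u,v,st[i],'eartop z',z)
Rm=np.array(p['R']);C=-Rm.T@np.array(p['t']);ray=Rm.T@np.array([(u-p['cx'])/p['fx'],(v-p['cy'])/p['fy'],1]);q=C+ray*(z-C[2])/ray[2]-P0
print('hole tool',q[0]*np.cos(ps)+q[1]*np.sin(ps),q[0]*np.sin(ps)-q[1]*np.cos(ps),'cam z',C[2])
E
```

```text
66 92 55.4 -1.64 68.9
60 114 55.37 -1.75 63.0
68 64 55.33 -1.8 69.7
hole px 279.5849462365591 141.15913978494623 [268 129  24  25 465] eartop z 94.31301605427717
hole tool 55.6820574823906 -1.0003738836278728 cam z 275.6594488295595
```

Request:
{"op": "drive_tool", "data": {
  "deltas": [
    [0,-0.1,0,0],
    [0,0,0.4,0],
    [0,0,0.4,0],
    [0,0,0.4,0],
    [0,0,0.4,0],
    [0,0,0.4,0],
    [0,0,0,0],
    [0,0,0,0]
  ]
}}

```text
clock: 19.87
eef_pos: [540.5, 276.7, 128.9]
tcp_rot: [-3.141, -0.001, 2.81]
contact_force: [-0.8, 0.2, -3.2]
opening: 0.264
```

```bash
python3 go.py 540.7 277.2 112 2.81
```

```text
pos [540.5 276.7 128.9] rot [-3.141e+00 -1.000e-03  2.810e+00] t 19.8667 F [-0.8  0.2 -3.2] open 0.264
tool cm [-0.    0.06  1.69] turn -0.0
```

The dowels are engaged with no side load. I continue down to the collars and press.

Request:
{"op": "drive_tool", "data": {
  "deltas": [
    [0,0,0.3,0],
    [0,0,0.3,0],
    [0,0,0.3,0],
    [0,0,0.3,0],
    [0,0,0,0],
    [0,0,0,0],
    [0,0,0,0]
  ]
}}

```text
clock: 20.45
eef_pos: [540.7, 276.7, 117.6]
tcp_rot: [-3.142, -0.0, 2.81]
contact_force: [-2.3, -1.3, 0.8]
opening: 0.264
```

Request:
{"op": "drive_tool", "data": {
  "deltas": [
    [0,0,0.15,0],
    [0,0,0.15,0],
    [0,0,0.15,0],
    [0,0,0.15,0],
    [0,0,0,0],
    [0,0,0,0],
    [0,0,0,0],
    [0,0,0,0]
  ]
}}

```text
clock: 21.12
eef_pos: [540.7, 276.7, 111.9]
tcp_rot: [3.141, 0.0, 2.81]
contact_force: [-4.2, -1.3, 8.9]
opening: 0.271
```

Request:
{"op": "drive_tool", "data": {
  "deltas": [
    [0,0,0.1,0],
    [0,0,0.1,0],
    [0,0,0,0],
    [0,0,0,0],
    [0,0,0,0],
    [0,0,0,0]
  ]
}}

```text
clock: 21.62
eef_pos: [540.7, 276.7, 111.8]
tcp_rot: [3.141, 0.0, 2.81]
contact_force: [-11.7, -6.3, 28.8]
opening: 0.262
```

```bash
python3 look.py w8; python3 go.py 540.7 277.2 112 2.81; python3 held.py w8
```

```text
pos [540.7 276.7 111.8] rot [3.141 0.    2.81 ] t 21.6667 F [-10.2  -5.5  27.4] open 0.266
tool cm [ 0.01  0.05 -0.02] turn -0.0
hood 4135 tool xy [12.6 -0.8] [56.3 30.7] 89.6 z -23.6 xmax 27.8 -3.0 y [-28.8  27.1]
 tilt [ 6.0000e-03 -5.0000e-03 -2.3653e+01]
ears 11150 tool xy [ 1.3 -1.1] [149.6  56.2] 0.1 z -55.6 xmax 76.1 -73.6 y [-28.9  26.9]
 tilt [ 0.0000e+00 -5.0000e-03 -5.5606e+01]
```

It has reached a hard stop: 2 mm more command moved it only 0.1 mm and added 20 N. The ear top is at z≈56.2, which puts the underside at ≈40. One last look before handing in.

```bash
python3 - <<'E'
from h import *
im,d,p=grab('scene')
cv2.imwrite('pics/fin.png',cv2.resize(im[60:300,120:440],(800,600),interpolation=2)[:,:,::-1])
E
```

```text
(no output)
```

View pics/fin.png

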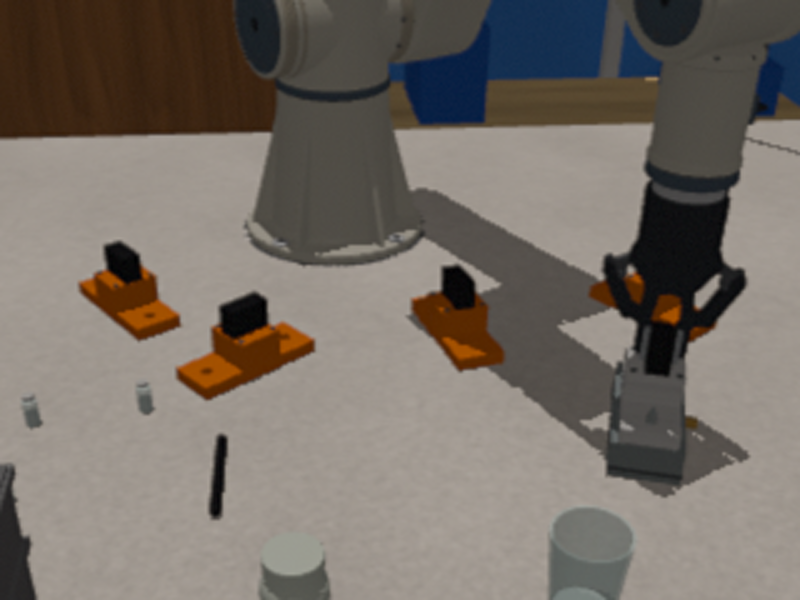

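The cover sits flush on the cell at (645,430) with the dowel tip through its ear. In the crop the marker, the jar, the beaker and the two small vials in view are standing undisturbed.

```bash
python3 -c "
from rig import job
print(job.sign_off())"
```

```text
the job is handed in; nothing more can be done
None
```

The large vial is in the well and released, and the silver cover is over both dowels, pressed flush and still held down by the arm. I handed the job in at about 22 s of the 58 s allowed; the sign-off reports no verdict.

- **Vial:** after release, the cap's top measured about 72 mm above the bench, which is right for a vial on the well floor. I couldn't see it again once the cover was on.
- **Cover:** a further 2 mm of push moved it only 0.1 mm and raised the force to about 28 N, so it is against a hard stop. The ears' top measured 56.2 mm, putting the underside at about 40 mm, level with the cell's top. Tilt was about 0.005 rad.
- **Side load:** pressing also puts about 12 N sideways on the wrist, probably from the dowels' fit. It is well under the 120 N wrist limit.
- **Camera disagreement:** the wrist and top cameras differed by 1–2 mm. I aligned the cover using the wrist camera alone, comparing hole and dowel directly.
- **Other items:** the marker, jar, beaker and two of the small vials looked undisturbed in the last picture. The third small vial and the rubber ring were outside that crop, but the arm worked nowhere near them.

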